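# Post the swollen battery pack into the used-battery box

## Task

One of the three battery packs standing in the charger has swollen. Draw it out and feed it by hand, end first, down the throat on top of the steel used-battery box, pushing it right through the sprung flap until it drops inside and the flap snaps shut behind it. Leave the two sound packs seated in their bays and do not disturb the tools and parts lying around them.

Things in the scene. Friction and masses are not known exactly. Their poses are not given: they have to be found in the camera images.
- swollen_pack: The swollen battery pack: light grey slab 18 mm thick (its x), 50 wide (y), 100 tall (z), 0.13 to 0.21 kg, upright in one of the charger's three bays. Only its casing has bellied out: a round bulge 45 mm across on each broad face, 23 to 68 mm above the lower end, makes it 36 mm thick there. The top 32 mm are still flat, 18 mm thick: hold it there across x. Origin: centre of the lower end.
- swollen_mid (a point): Middle of the swollen pack, 50 mm above its origin.
- good_pack_a: A sound battery pack, the same 18 x 50 x 100 mm light grey slab without bulges, upright in another bay of the charger. Origin: centre of its lower end, z up, x across its thickness.
- good_pack_b: The other sound battery pack, as good_pack_a, in the remaining bay.
- charger: Grey desk charger, fixed: block 85 (x) by 250 (y) by 40 mm high, a low ledge along its -x side. Three bays in a row along its y, at -80, 0 and +80 mm, each a socket 21 x 53 mm, 20 mm deep: a seated pack's lower end is 20 mm above the bench, its top at 120 mm. The packs' broad faces look along the charger's x. Origin: centre of the underside.
- battery_box: Grey sheet-steel box for used batteries, fixed to the bench: 150 (x) by 160 (y) mm, top plate 150 mm above the bench, hollow, walls and floor 4 mm. In the middle of the top stands a bare steel throat, a rectangular collar 46 (x) by 70 (y) mm inside, walls 4 mm, rim 185 mm above the bench, its lower end closed by a sprung flap of two leaves. Origin: centre of the underside, z up.
- box_mouth (a point): Centre of the throat's open rim, 185 mm above the bench; axes as the box: x along the throat's short side (46 mm), y along its long side (70 mm), z up. Closed fingertips (up to 40 x 25 mm) fit into the throat.
- flap_front (a joint): Angle of the flap's leaf that is hinged along the throat's long side at the box's -x side, rad: 0 shut (level, 40 mm below the rim), grows to 1.5 as it swings down into the box. 68 mm wide, 25 mm long: the two leaves meet on the throat's middle line. Each spring gives 0.02 N m at 0 and 0.044 at 1.5.
- flap_rear (a joint): The same for the leaf hinged at the +x side. The leaves can pinch and hold a pack that is let go half way. Then push on its top with closed fingertips, up to 10 N, until the top is level with the flap: it drops in and the leaves snap shut.
- screwdriver: Bystander: flat screwdriver, 200 mm, black handle 26 mm thick, lying near the charger.
- tape_roll: Bystander: roll of tape lying flat, 90 mm across, 19 mm high, near the charger.
- pliers: Bystander: pliers with red grips, 175 mm long, 15 mm high, lying near the battery box.
- joystick: Bystander: arcade joystick standing on its 52 mm square switch block, steel plate 65 x 95 mm, ball top at 104 mm, near the battery box.
- parts_bin: Bystander: open stacking bin 160 x 100 x 75 mm at the left side.
- scraper: Bystander: scraper 240 mm long with a 65 mm wide blade at the right side.
Mind the look-alikes: they are no part of the job. What is shaped like the swollen_pack but orange or turquoise is not meant.

How it is judged:
By the outcome, as a careful person would: the job done as asked, in the order asked, and still so for the second after the job is handed in, with the robot touching nothing.
It also fails if it takes over 48 s, if anything falls off the work surface, if the arm or the gripper's body presses on something with over 40 N, if the wrist force passes 120 N, or if a joint passes its speed limit or range.

## Robot

A 6-joint arm with a two-finger parallel gripper is mounted at the origin on the work surface. World frame = base frame: x ahead of the robot, y to its left, z up, the work surface at z = 0. Lengths are in m, angles in rad, forces in N, time in s.
With the tool pointing down it reaches from about 0.375 to 0.9 m from the base axis. Payload 3.1 kg.
Tool frame: the origin (TCP) lies midway between the tips of the shut fingers; the grasp point (between the pads) lies 19 mm behind it (manip.grip_depth is the distance from the TCP to the grasp point, in m); z points along the fingers, y is the line along which they close (so a half turn about z gives the same grasp; the last joint's range is limited). The gripper opens to 85 mm and grips with 20 to 120 N. Pads are 22 mm wide; open, the fingers measure 114 mm over their backs; the gripper's body (76 mm by 85 mm) begins 54 mm behind the grasp point. The pads swing forward as they close: fully open they stand 13 mm farther back than shut.
Start: joints at [0.958, 0.527, 1.433, -0, 1.181, -0.178], TCP at [0.263, 0.567, 0.231] pointing down, gripper open.
Joint ranges: [-3.08, 3.08], [-0.75, 2.2], [0.22, 2.44], [-1.43, 4.57], [0, 2.65], [-2.85, 2.85]. Speed limits (rad/s): [2.79, 2.79, 3.14, 3.14, 3.14, 3.14].

## Interface

Orientations are given as a unit quaternion [x, y, z, w].
In Python, from station import telemetry, snapshot, manip gives the robot as it stands. The module is installed in compiled form; this text tells all that it offers.
- The arm moves only by the shell command python3 -m crank 'ROWS' [OPENING] [FORCE]. ROWS is text: rows parted by semicolons, each of 6 numbers parted by spaces: the shift along the tool's x, y, z as a fraction of full scale, then the turn, a rotation vector about the tool's x, y, z as a fraction of full scale. A call has exactly 5 rows; each row shifts and turns the commanded pose from where the row before left it, along the tool's axes as they then stand; what a row does not reach is not made up. Full scale, the value 1, is 4 cm for a shift and 90 degrees for a turn. A row lasts 1/10 s, in which the tool goes at most 50 mm and 8.59 degrees, less where a joint would pass 70% of its speed; a pose out of reach is approached as far as the arm can. A call with a number of a shift or a turn outside -1 to 1 is refused whole. A call with a gripper value outside its range is refused whole. OPENING is the opening, from -1 (shut) to 1 (fully open), set as the call begins (- or left out, the last holds). The fingers move at their own pace and stop on an object; FORCE is the grip in N (left out, the last holds). Time passes only in rows, so rows that do not move let the fingers close, or fill a call up. It gives the time, the measured TCP pose, the force, the opening and the grip force at its end, in the units of the state.
- telemetry.sense(): the state, without advancing time (a new reading comes with each control period).
- snapshot(name): name is "scene" or "top" or "wrist"; returns a dict with "image" (400x640x3 uint8, red, green, blue), "depth" (400x640 float32, m along the optical axis (not along the pixel's ray), 0 where there is no reading), "camera_matrix" (3x3 intrinsics, pixels), "k1" (the pictures are not rectified: a ray, as slopes to the right and down, at radius r is drawn at 1 + k1 r^2 times it, then the intrinsics apply), "rvec" (rotation vector, rad) and "tvec" (3), from world to camera coordinates, as OpenCV has them. Camera axes: x right, y down, z forward; pixel columns grow to the right and rows downward; lengths in m; the calibration is good to about 2 mm. A picture is of the moment at which its call begins.
- manip.sign_off(): hands the job in; it is judged then, once.
The state is a dict: "t": time; "q": joint angles; "qd": joint speeds; "tau": joint torques, N m; "tcp_pos": TCP position; "tool_rot": TCP orientation; "force": force on the tool from outside, world axes, zero at the start; "ft_torque": the same for the moment, N m; "finger_gap": opening from 0.0 (shut) to 1.0 (fully open); "gripper_force": force on a finger pad.
Only numpy, scipy, OpenCV 4.12 (cv2) and the standard library are available. Lean on these libraries where they do the work, as an engineer would, in place of code of your own. Each camera call takes 0.05 s, during which the arm holds its last target. There are 200 camera calls.

## Working session

There is one attempt and no reset: what is moved stays moved. The work goes in short steps, Python scripts to look and compute and a shell command to move; the robot and the scene stay as the last step left them, time stands still between calls to the robot, and variables do not carry over. Pictures are saved under pics/ and viewed, at most 10 in all, crops included, and the job is handed in when it is done.

```bash
mkdir -p pics
cat > h.py <<'E'
import numpy as np, cv2, pickle
from station import telemetry, snapshot, manip
def take(n,tag):
    s=snapshot(n); pickle.dump(s,open(f'pics/{tag}.pkl','wb')); cv2.imwrite(f'pics/{tag}.png',s['image'][:,:,::-1]); return s
def load(tag): return pickle.load(open(f'pics/{tag}.pkl','rb'))
def world(s,uv,depth=None):
    """pixels -> world by depth; vectorised"""
    uv=np.atleast_2d(np.array(uv,float)); K=s['camera_matrix']
    d=(uv-[K[0,2],K[1,2]])/[K[0,0],K[1,1]]
    u=d.copy()
    for _ in range(20): u=d/(1+s['k1']*(u**2).sum(1,keepdims=True))
    z=s['depth'][uv[:,1].astype(int),uv[:,0].astype(int)] if depth is None else depth
    R=cv2.Rodrigues(np.array(s['rvec'],float))[0]; t=np.array(s['tvec'],float).ravel()
    return (np.c_[u,np.ones(len(u))]*np.reshape(z,(-1,1))-t)@R, u@np.eye(2)
def ray(s,uv):
    R=cv2.Rodrigues(np.array(s['rvec'],float))[0]; t=np.array(s['tvec'],float).ravel()
    _,u=world(s,uv,1.0); return -R.T@t, np.c_[u,np.ones(len(u))]@R
def atz(s,uv,z):
    o,d=ray(s,uv); return o+d*((z-o[2])/d[:,2:3])
def cloud(s):
    v,u=np.nonzero(s['depth']>0); return np.c_[u,v],world(s,np.c_[u,v])[0]
E
python3 - <<'E'
from h import *
np.set_printoptions(precision=4,suppress=True)
print(telemetry.sense())
for n in('scene','top'):
    s=take(n,n+'1'); print(n,s['k1'],s['camera_matrix'][0,0],(s['depth']>0).mean(), ray(s,[[320,200]]))
a=np.vstack([load('scene1')['image'],load('top1')['image']])
E
```

```text
{'t': 0.0, 'q': array([ 0.9575,  0.5285,  1.4339,  0.    ,  1.1814, -0.1785]), 'qd': array([-0.0006, -0.0006, -0.    ,  0.0005,  0.0006,  0.0007]), 'tau': array([  0.0005, -44.2354, -17.8026,  -0.0002,   0.0084,  -0.    ]), 'tcp_pos': array([0.2628, 0.5663, 0.2303]), 'tool_rot': array([ 0.2157,  0.9765, -0.001 , -0.0004]), 'force': array([-0.1614, -0.2586,  0.7547]), 'ft_torque': array([ 0.0003, -0.0246, -0.0023]), 'gripper_force': 0.0, 'finger_gap': 0.9972296929330364}
scene -0.02667243214888045 382.69299160087706 0.99613671875 (array([1.3433, 0.1797, 1.0581]), array([[-0.6503, -0.1688, -0.7407]]))
top 0.0031450023636091138 468.13500436997856 0.99596484375 (array([ 0.3111, -0.0112,  1.4465]), array([[ 0.1632, -0.0081, -0.9866]]))
```

View pics/scene1.png

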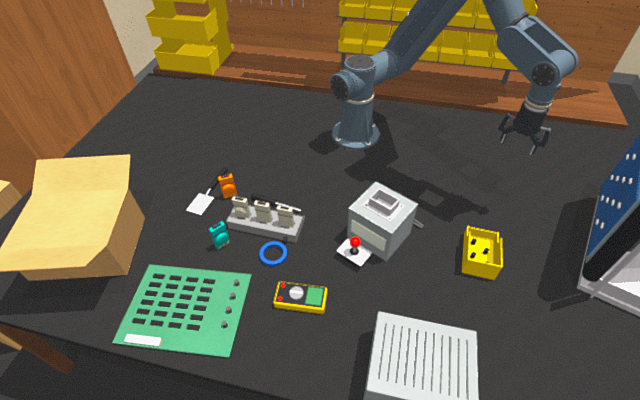

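View pics/top1.png

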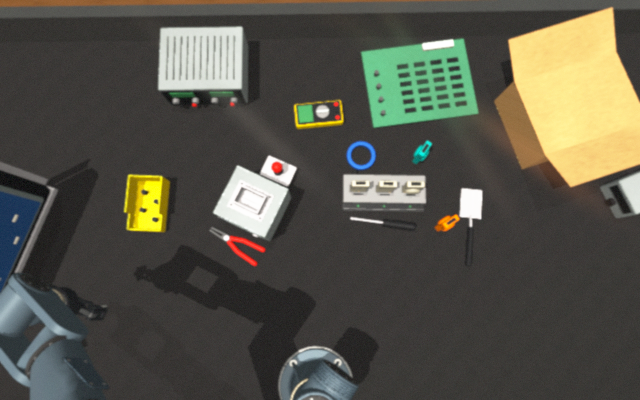

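The scene shot shows the charger with three packs at about (262,212), the box with its throat at (383,205), the joystick at (352,248), and orange and turquoise decoys. In the top shot the packs are at (360,185), (387,185) and (414,186), and the throat is at (249,199). Next I'll enlarge both.

Run:
```python
from h import *
np.set_printoptions(precision=4,suppress=True)
a=load('scene1')['image'][185:255,215:315]; b=load('top1')['image'][165:220,335:435]; c=load('top1')['image'][160:240,205:305]
f=lambda i,k:cv2.resize(i[:,:,::-1],None,fx=k,fy=k,interpolation=cv2.INTER_CUBIC)
L=np.vstack([f(a,4),f(b,4)]); R=f(c,4); R=np.vstack([R,np.zeros((L.shape[0]-R.shape[0],400,3),np.uint8)])
cv2.imwrite('pics/crop1.png',np.hstack([L,R]))
for n in('top1','scene1'):
    s=load(n); uv,P=cloud(s)
    # box rim & plate, charger packs top by height
    for nm,lo,hi,box in (('rim',.175,.195,(.35,.75,0,.35)),('plate',.14,.158,(.35,.75,0,.35)),('packs',.105,.13,(.3,.75,-.4,-.02)),('chg',.034,.046,(.3,.75,-.4,-.02))):
        m=(P[:,2]>lo)&(P[:,2]<hi)&(P[:,0]>box[0])&(P[:,0]<box[1])&(P[:,1]>box[2])&(P[:,1]<box[3])
        if m.sum()>5:
            r=cv2.minAreaRect(P[m,:2].astype(np.float32)); print(n,nm,m.sum(),P[m].mean(0),np.median(P[m,2]),r)
```

```text
top1 rim 179 [0.5277 0.1723 0.1839] 0.18461123801608714 ((0.5271773338317871, 0.17271584272384644), (0.08078162372112274, 0.05460270121693611), 63.67674255371094)
top1 plate 2764 [0.5254 0.1715 0.1501] 0.1502726564425631 ((0.5273011326789856, 0.17241129279136658), (0.161424458026886, 0.15072596073150635), 63.73688888549805)
top1 packs 374 [ 0.5755 -0.2224  0.1187] 0.11952875662481355 ((0.529923677444458, -0.27417293190956116), (0.236189603805542, 0.25040334463119507), 25.11111068725586)
top1 chg 1569 [ 0.5721 -0.216   0.0403] 0.040413802553064614 ((0.5895642042160034, -0.26063358783721924), (0.32888108491897583, 0.19914880394935608), 72.52870178222656)
scene1 rim 188 [0.5273 0.1717 0.1816] 0.18179487158133356 ((0.5265524387359619, 0.17180266976356506), (0.07787493616342545, 0.057893916964530945), 63.25631332397461)
scene1 plate 1525 [0.5399 0.1734 0.1491] 0.14924651772408637 ((0.5265130996704102, 0.1723787486553192), (0.1595834493637085, 0.1542390137910843), 63.461727142333984)
scene1 packs 293 [ 0.58   -0.2169  0.1161] 0.11748692079342865 ((0.6168308854103088, -0.2167920470237732), (0.10869951546192169, 0.2113400548696518), 2.9144608974456787)
scene1 chg 978 [ 0.5909 -0.2158  0.0393] 0.03927026818638 ((0.5573274493217468, -0.23643076419830322), (0.2560232877731323, 0.2858130931854248), 12.200331687927246)
```

View pics/crop1.png

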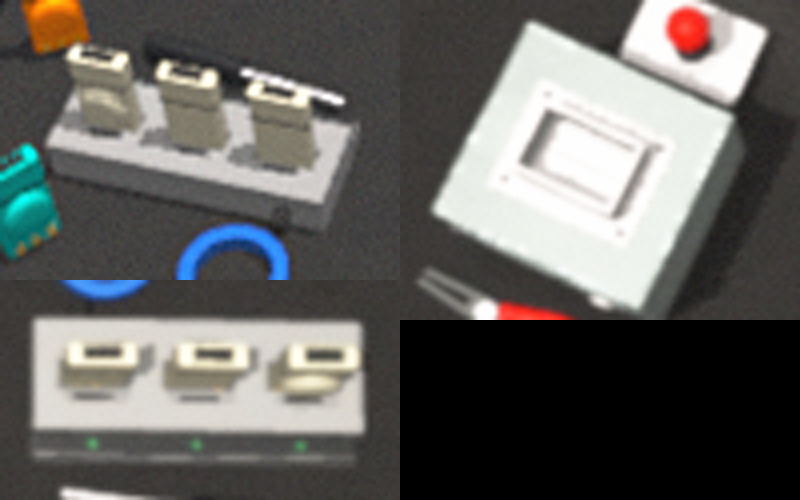

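The swollen pack is the one at the most negative y: in the crop it is left in the scene view, with the bulge at (103,105), and right in the top view, with the bulge at (312,382). The throat and plate fits agree across both views. Next I'll get exact pack poses.

Run:
```python
from h import *
np.set_printoptions(precision=4,suppress=True)
for n in('top1','scene1'):
    s=load(n); uv,P=cloud(s)
    for y in(-.137,-.217,-.297):
        m=(P[:,2]>.112)&(P[:,2]<.126)&(abs(P[:,0]-.575)<.06)&(abs(P[:,1]-y)<.036)
        print(n,y,m.sum(),P[m].mean(0),cv2.minAreaRect(P[m,:2].astype(np.float32)))
    m=(P[:,2]>.036)&(P[:,2]<.044)&(abs(P[:,0]-.575)<.08)&(abs(P[:,1]+.217)<.14)
    print('chg',cv2.minAreaRect(P[m,:2].astype(np.float32)))
# two-view triangulation of pack top centres, pixels read from crops
t=load('top1');c=load('scene1')
pt=np.array([[335+323/4,165+(355-280)/4],[335+212/4,165+(354-280)/4],[335+102/4,165+(352-280)/4]])
ps=np.array([[215+99/4,185+58/4],[215+187/4,185+74/4],[215+279/4,185+94/4]])
for a,b in zip(pt,ps):
    o1,d1=ray(t,[a]);o2,d2=ray(c,[b]); A=np.c_[d1[0],-d2[0]]; k=np.linalg.lstsq(A,o2-o1,rcond=None)[0]
    p,q=o1+k[0]*d1[0],o2+k[1]*d2[0]; print('tri',(p+q)/2,np.linalg.norm(p-q), 'atz.12',atz(t,[a],.12))
# throat rim centre
```

```text
top1 -0.137 112 [ 0.5783 -0.1391  0.1193] ((0.5786855220794678, -0.1404966413974762), (0.0498841293156147, 0.018481982871890068), 89.36489868164062)
top1 -0.217 102 [ 0.5754 -0.2195  0.1205] ((0.5758858919143677, -0.21947626769542694), (0.04696832597255707, 0.01676863431930542), 88.37696838378906)
top1 -0.297 118 [ 0.5727 -0.2992  0.1194] ((0.572849452495575, -0.2993825674057007), (0.04974035173654556, 0.018931781873106956), 86.74861145019531)
chg ((0.5761356949806213, -0.22091321647167206), (0.24903106689453125, 0.08614610135555267), 88.11808776855469)
scene1 -0.137 79 [ 0.5812 -0.1375  0.1186] ((0.5802328586578369, -0.13807018101215363), (0.05053956061601639, 0.018558621406555176), 88.11355590820312)
scene1 -0.217 76 [ 0.5787 -0.2182  0.1179] ((0.5778383612632751, -0.21882601082324982), (0.02191510982811451, 0.050073448568582535), 0.3515239655971527)
scene1 -0.297 73 [ 0.5765 -0.2973  0.1186] ((0.5758221745491028, -0.29854002594947815), (0.05131572484970093, 0.016520611941814423), 86.56694030761719)
chg ((0.5768643021583557, -0.21868762373924255), (0.2519441545009613, 0.0876632034778595), 88.28820037841797)
tri [ 0.5735 -0.2989  0.1169] 0.0030394355171637515 atz.12 [[ 0.5734 -0.2997  0.12  ]]
tri [ 0.5756 -0.2191  0.1185] 0.0012671886571797143 atz.12 [[ 0.5755 -0.2195  0.12  ]]
tri [ 0.5787 -0.1394  0.117 ] 0.0020848850431725865 atz.12 [[ 0.5783 -0.1401  0.12  ]]
```

```bash
python3 -m crank '0 0 -0.5 0 0 0.093;0 0 -0.5 0 0 0.093;0 0 -0.25 0 0 0.093;0 0 0 0 0 0.093;0 0 0 0 0 0.093' 0.3 40; python3 -m crank '0 0 0 0 0 0.093;0 0 0 0 0 0.093;0 0 0 0 0 0.093;0 0 0 0 0 0;0 0 0 0 0 0'
```

```text
t: 0.6
tcp_pos: [0.2631, 0.5667, 0.2814]
tool_rot: [0.553, 0.833, -0.0, 0.0]
force: [0.6, 0.2, -0.1]
finger_gap: 0.65
gripper_force: 0.0
t: 1.1
tcp_pos: [0.2631, 0.5666, 0.2809]
tool_rot: [0.718, 0.697, -0.0, 0.0]
force: [0.7, 0.4, -0.4]
finger_gap: 0.652
gripper_force: 0.0
```

```bash
for i in 1; do python3 -m crank '-0.5 0.2 0 0 0 0;-0.97 0.39 0 0 0 0;-0.97 0.39 0 0 0 0;-0.97 0.39 0 0 0 0;-0.97 0.39 0 0 0 0'; done; python3 -m crank '-0.97 0.39 0 0 0 0;-0.97 0.39 0 0 0 0;-0.97 0.39 0 0 0 0;-0.97 0.39 0 0 0 0;-0.97 0.39 0 0 0 0';python3 -m crank '-0.97 0.39 0 0 0 0;-0.97 0.39 0 0 0 0;-0.97 0.39 0 0 0 0;-0.97 0.39 0 0 0 0;-0.97 0.39 0 0 0 0'; python3 -m crank '-0.97 0.39 0 0 0 0;-0.97 0.39 0 0 0 0;-0.97 0.39 0 0 0 0;-0.5 0.2 0 0 0 0;0 0 0 0 0 0'
```

```text
t: 1.6
tcp_pos: [0.328, 0.388, 0.2813]
tool_rot: [0.717, 0.697, 0.0, 0.0]
force: [0.8, -0.2, -0.2]
finger_gap: 0.651
gripper_force: 0.0
t: 2.1
tcp_pos: [0.3998, 0.1914, 0.2815]
tool_rot: [0.718, 0.696, 0.0, 0.0]
force: [0.3, 0.3, 0.1]
finger_gap: 0.65
gripper_force: 0.0
t: 2.6
tcp_pos: [0.4715, -0.0052, 0.2815]
tool_rot: [0.718, 0.696, 0.0, 0.0]
force: [0.8, 0.6, 0.4]
finger_gap: 0.652
gripper_force: 0.0
t: 3.1
tcp_pos: [0.5224, -0.1442, 0.2811]
tool_rot: [0.719, 0.695, 0.0, 0.0]
force: [-0.6, 0.7, 0.2]
finger_gap: 0.652
gripper_force: 0.0
```

```bash
python3 -m crank '-0.95 0.35 0.3 0 0 0;-0.95 0.35 0.3 0 0 0;-0.95 0.35 0 0 0 0;-0.97 0.37 0 0 0 0;0 0 0 0 0 0'
python3 - <<'E'
from h import *
np.set_printoptions(precision=4,suppress=True)
s=take('wrist','w1')
print(telemetry.sense()['tcp_pos'])
uv,P=cloud(s)
for lo,hi in((.112,.128),(.036,.044)):
    m=(P[:,2]>lo)&(P[:,2]<hi)&(abs(P[:,0]-.574)<.07)&(abs(P[:,1]+.299)<.036)
    if m.sum()>5: print(lo,m.sum(),P[m].mean(0),cv2.minAreaRect(P[m,:2].astype(np.float32)))
E
```

```text
t: 3.6
tcp_pos: [0.5745, -0.2995, 0.2569]
tool_rot: [0.719, 0.695, -0.0, 0.001]
force: [0.2, 1.4, -0.0]
finger_gap: 0.652
gripper_force: 0.0
[ 0.5734 -0.2965  0.2567]
0.112 1073 [ 0.574  -0.298   0.1207] ((0.5737595558166504, -0.2994045317173004), (0.04980890825390816, 0.017746806144714355), 88.2613754272461)
0.036 3156 [ 0.5742 -0.2943  0.0408] ((0.5738929510116577, -0.2989562153816223), (0.07194926589727402, 0.08680360019207001), 89.95970153808594)
```

View pics/w1.png

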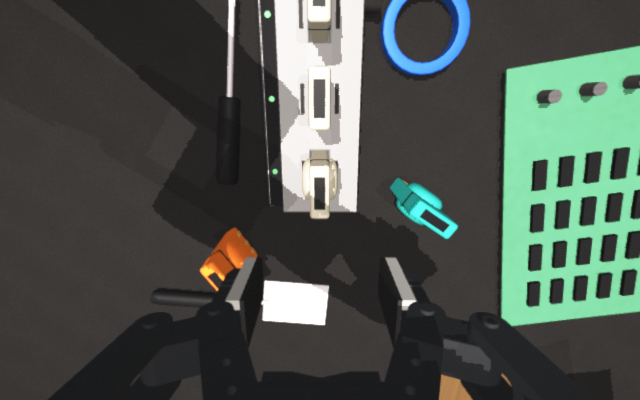

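The wrist view shows the bulged pack at (319,190), with bulges on both sides, right under the gripper. The height (0.1207) and position agree with the other views. Now I'll descend.

```bash
python3 -m crank '0 0 0.5 0 0 0;0 0 0.9 0 0 0;0 0 0.9 0 0 0;0 0 0.4 0 0 0;0 0 0 0 0 0'
python3 - <<'E'
from h import *
s=telemetry.sense(); print(s['tcp_pos'],s['tool_rot'],s['qd'].round(3))
E
```

```text
t: 4.15
tcp_pos: [0.5708, -0.2918, 0.1464]
tool_rot: [0.718, 0.696, -0.0, -0.005]
force: [-0.0, 0.3, 0.1]
finger_gap: 0.652
gripper_force: 0.0
[ 0.57078694 -0.29178085  0.14639043] [ 7.17685214e-01  6.96352950e-01 -3.56585452e-04 -4.51386579e-03] [-0.006 -0.044 -0.063 -0.002  0.02   0.   ]
```

```bash
python3 -m crank '0 0 0 0 0 0;0 0 0 0 0 0;0 0 0 0 0 0;0 0 0 0 0 0;0 0 0 0 0 0'
python3 - <<'E'
from h import *
s=take('wrist','w2'); s=telemetry.sense(); print(s['tcp_pos'],s['tool_rot'],s['qd'].round(3),s['q'])
s=load('w2');uv,P=cloud(s)
m=(P[:,2]>.112)&(P[:,2]<.128)&(abs(P[:,0]-.574)<.07)&(abs(P[:,1]+.299)<.036)
print(m.sum(),P[m].mean(0),cv2.minAreaRect(P[m,:2].astype(np.float32)))
E
```

```text
t: 4.65
tcp_pos: [0.5734, -0.2964, 0.1501]
tool_rot: [0.719, 0.695, 0.0, 0.001]
force: [-0.5, 0.1, 1.0]
finger_gap: 0.654
gripper_force: 0.0
[ 0.57332719 -0.29634277  0.14984273] [7.18623841e-01 6.95398881e-01 7.75472228e-05 4.06771074e-04] [-0.001  0.005  0.002 -0.    -0.002 -0.   ] [-6.49925788e-01  6.48391823e-01  1.45191446e+00  3.50203434e-05
  1.04045873e+00 -6.17096956e-01]
2412 [ 0.57375697 -0.29689603  0.12056173] ((0.5737605690956116, -0.2994472086429596), (0.04977215453982353, 0.017959879711270332), 87.64244079589844)
```

```bash
python3 -m crank '-0.075 0.015 0.2 0 0 0;0 0 0.5 0 0 0;0 0 0.5 0 0 0;0 0 0.35 0 0 0;0 0 0 0 0 0'; python3 -m crank '0 0 0 0 0 0;0 0 0 0 0 0;0 0 0 0 0 0;0 0 0 0 0 0;0 0 0 0 0 0' -1 40;python3 -m crank '0 0 0 0 0 0;0 0 0 0 0 0;0 0 0 0 0 0;0 0 0 0 0 0;0 0 0 0 0 0'
```

```text
t: 5.2
tcp_pos: [0.5721, -0.2983, 0.0845]
tool_rot: [0.719, 0.695, -0.0, -0.003]
force: [-0.7, -0.3, 0.2]
finger_gap: 0.652
gripper_force: 0.0
t: 5.7
tcp_pos: [0.5743, -0.2997, 0.0884]
tool_rot: [0.719, 0.695, 0.0, 0.001]
force: [-0.6, -0.6, 3.9]
finger_gap: 0.206
gripper_force: 40.2
t: 6.2
tcp_pos: [0.5743, -0.2997, 0.0884]
tool_rot: [0.719, 0.695, 0.0, 0.001]
force: [-0.8, -0.5, 6.1]
finger_gap: 0.2
gripper_force: 40.5
```

```bash
python3 -m crank '0 0 -0.15 0 0 0;0 0 -0.25 0 0 0;0 0 -0.3 0 0 0;0 0 -0.4 0 0 0;0 0 -0.5 0 0 0'; python3 -m crank '0 0 -0.7 0 0 0;0 0 -0.8 0 0 0;0 0 -0.8 0 0 0;0 0 -0.8 0 0 0;0 0 -0.6 0 0 0'; python3 -m crank '0 0 0 0 0 0;0 0 0 0 0 0;0 0 0 0 0 0;0 0 0 0 0 0;0 0 0 0 0 0'
python3 - <<'E'
from h import *
s=take('scene','s2'); cv2.imwrite('pics/s2c.png',cv2.resize(s['image'][120:270,200:400,::-1],None,fx=4,fy=4,interpolation=cv2.INTER_CUBIC))
E
```

```text
t: 6.7
tcp_pos: [0.5732, -0.2987, 0.1518]
tool_rot: [0.719, 0.695, -0.0, -0.001]
force: [-0.7, 0.5, -2.0]
finger_gap: 0.203
gripper_force: 39.5
t: 7.2
tcp_pos: [0.5739, -0.2992, 0.3026]
tool_rot: [0.719, 0.696, 0.0, 0.001]
force: [0.2, 0.6, -0.8]
finger_gap: 0.198
gripper_force: 39.6
t: 7.7
tcp_pos: [0.5732, -0.2988, 0.2976]
tool_rot: [0.719, 0.695, -0.0, -0.002]
force: [0.5, -0.2, -0.1]
finger_gap: 0.203
gripper_force: 39.7
```

View pics/s2c.png

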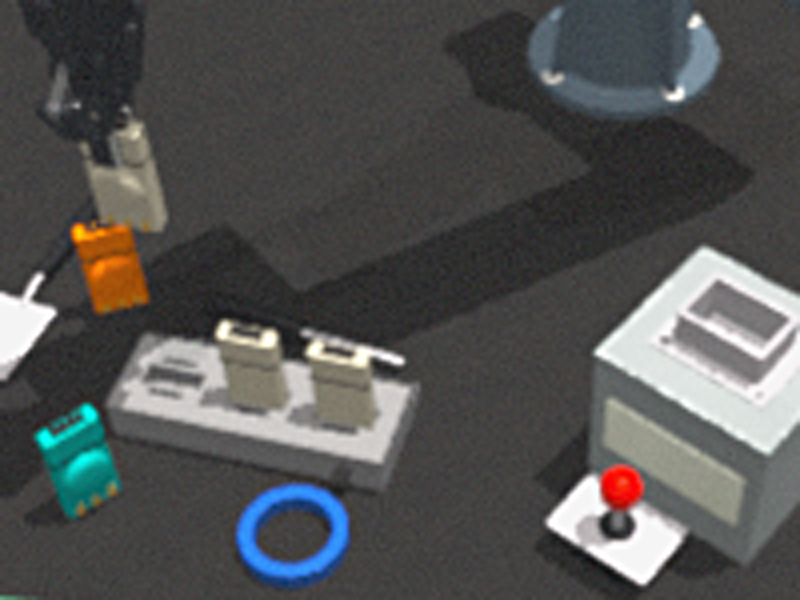

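The pack is held level at crop (125,180). Its bay at (170,375) is empty, and the two sound packs are still seated at (250,365) and (340,385). Next I'll turn it and carry it to the throat.

```bash
python3 -m crank '0 0 0 0 0 0.08;0 0 0 0 0 0.09;0 0 0 0 0 0.09;0 0 0 0 0 0.012;0.4 -0.25 0 0 0 0'; python3 -m crank '0.8 -0.5 0 0 0 0;0.8 -0.5 0 0 0 0;0.8 -0.5 0 0 0 0;0.8 -0.5 0 0 0 0;0.8 -0.5 0 0 0 0';python3 -m crank '0.8 -0.5 0 0 0 0;0.8 -0.5 0 0 0 0;0.8 -0.5 0 0 0 0;0.8 -0.5 0 0 0 0;0.8 -0.5 0 0 0 0'; python3 -m crank '0.8 -0.5 0 0 0 0;0.5 -0.35 0 0 0 0;0.2 -0.15 0 0 0 0;0 0 0 0 0 0;0 0 0 0 0 0'; python3 -m crank '0 0 0 0 0 0;0 0 0 0 0 0;0 0 0 0 0 0;0 0 0 0 0 0;0 0 0 0 0 0'
python3 - <<'E'
from h import *
np.set_printoptions(precision=4,suppress=True)
s=take('wrist','w3'); e=telemetry.sense(); print(e['tcp_pos'],e['tool_rot'],np.degrees(2*np.arctan2(e['tool_rot'][1],e['tool_rot'][0]))-90)
uv,P=cloud(s)
for nm,lo,hi in(('rim',.178,.192),('plate',.144,.156)):
    m=(P[:,2]>lo)&(P[:,2]<hi)&(np.hypot(P[:,0]-.527,P[:,1]-.172)<.13)
    if m.sum()>5: print(nm,m.sum(),P[m].mean(0),cv2.minAreaRect(P[m,:2].astype(np.float32)))
E
```

```text
t: 8.25
tcp_pos: [0.572, -0.2821, 0.2987]
tool_rot: [0.85, 0.527, -0.0, 0.001]
force: [0.3, -0.5, -0.3]
finger_gap: 0.202
gripper_force: 39.6
t: 8.75
tcp_pos: [0.5523, -0.0899, 0.2993]
tool_rot: [0.849, 0.528, 0.0, -0.0]
force: [0.7, -0.1, -1.5]
finger_gap: 0.206
gripper_force: 39.6
t: 9.25
tcp_pos: [0.5333, 0.0977, 0.2994]
tool_rot: [0.849, 0.529, -0.0, -0.0]
force: [0.9, -0.3, -1.7]
finger_gap: 0.205
gripper_force: 39.6
t: 9.75
tcp_pos: [0.5253, 0.1661, 0.2993]
tool_rot: [0.849, 0.528, -0.0, 0.0]
force: [-0.2, -0.1, -1.8]
finger_gap: 0.209
gripper_force: 39.5
t: 10.25
tcp_pos: [0.5256, 0.1663, 0.2993]
tool_rot: [0.85, 0.527, -0.0, 0.0]
force: [0.1, -0.2, -1.3]
finger_gap: 0.207
gripper_force: 39.5
[0.5255 0.1664 0.2993] [ 0.8498  0.5272 -0.      0.    ] -26.37113060585613
rim 1193 [0.5342 0.189  0.1852] ((0.5291253924369812, 0.17667779326438904), (0.06921740621328354, 0.05416406691074371), 63.69159698486328)
plate 22028 [0.534  0.1867 0.1507] ((0.5269975066184998, 0.17212703824043274), (0.15963928401470184, 0.15035466849803925), 63.538063049316406)
```

View pics/w3.png

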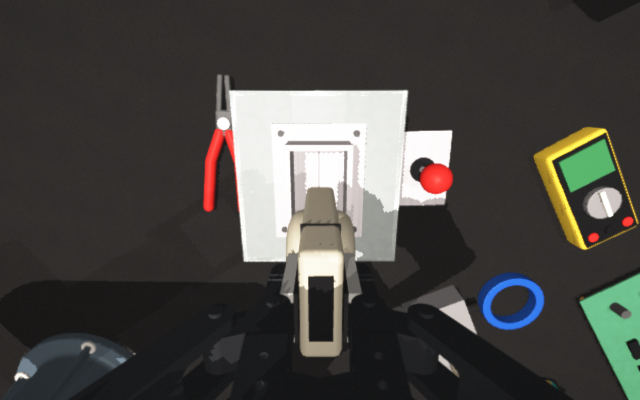

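The throat at (320,180) lines up with the pack, and the plate fit confirms the box centre at (0.527, 0.172). I'll correct by 6 mm and lower it in.

```bash
python3 -m crank '0.147 -0.03 0 0 0 0;0 0 0.3 0 0 0;0 0 0.4 0 0 0;0 0 0.3 0 0 0;0 0 0 0 0 0'; python3 -m crank '0 0 0 0 0 0;0 0 0 0 0 0;0 0 0.2 0 0 0;0 0 0.3 0 0 0;0 0 0.3 0 0 0';python3 -m crank '0 0 0.25 0 0 0;0 0 0.25 0 0 0;0 0 0.2 0 0 0;0 0 0.1 0 0 0;0 0 0 0 0 0';python3 -m crank '0 0 0 0 0 0;0 0 0 0 0 0;0 0 0 0 0 0;0 0 0 0 0 0;0 0 0 0 0 0'
```

```text
t: 10.8
tcp_pos: [0.5253, 0.1724, 0.2568]
tool_rot: [0.85, 0.527, -0.002, -0.001]
force: [0.2, 0.4, -1.3]
finger_gap: 0.206
gripper_force: 39.6
t: 11.3
tcp_pos: [0.5269, 0.1724, 0.2265]
tool_rot: [0.85, 0.527, 0.0, 0.0]
force: [-0.4, 0.6, -2.0]
finger_gap: 0.206
gripper_force: 39.6
t: 11.8
tcp_pos: [0.5268, 0.1725, 0.1944]
tool_rot: [0.85, 0.527, -0.0, -0.0]
force: [-1.3, 0.5, -1.1]
finger_gap: 0.206
gripper_force: 39.8
t: 12.3
tcp_pos: [0.5263, 0.1727, 0.1952]
tool_rot: [0.85, 0.527, -0.0, -0.001]
force: [-1.2, 1.6, -2.8]
finger_gap: 0.202
gripper_force: 39.5
```

```bash
python3 -m crank '0 0 0.12 0 0 0;0 0 0 0 0 0;0 0 0 0 0 0;0 0 0 0 0 0;0 0 0 0 0 0'; python3 -m crank '0 0 0 0 0 0;0 0 0 0 0 0;0 0 0 0 0 0;0 0 0 0 0 0;0 0 0 0 0 0' 0;python3 -m crank '0 0 -0.2 0 0 0;0 0 -0.6 0 0 0;0 0 -0.8 0 0 0;0 0 -0.6 0 0 0;0 0 0 0 0 0'
python3 - <<'E'
from h import *
np.set_printoptions(precision=4,suppress=True)
w=take('wrist','w4');s=take('scene','s4')
cv2.imwrite('pics/m4.png',np.hstack([w['image'][60:360,170:470,::-1],cv2.resize(s['image'][130:230,320:460,::-1],(420,300),interpolation=cv2.INTER_CUBIC)]))
for s in(w,s):
    uv,P=cloud(s); m=(np.hypot(P[:,0]-.527,P[:,1]-.1724)<.035)&(P[:,2]>.19)&(P[:,2]<.233)
    if m.sum()>5: print(m.sum(),P[m].mean(0),np.percentile(P[m,2],[50,95]),cv2.minAreaRect(P[m&(P[:,2]>.205),:2].astype(np.float32)))
E
```

```text
t: 12.8
tcp_pos: [0.5278, 0.1722, 0.1905]
tool_rot: [0.85, 0.527, 0.001, 0.001]
force: [1.3, -0.4, -4.0]
finger_gap: 0.204
gripper_force: 39.4
t: 13.3
tcp_pos: [0.527, 0.1725, 0.1907]
tool_rot: [0.85, 0.527, 0.0, 0.0]
force: [0.1, 0.4, -0.8]
finger_gap: 0.5
gripper_force: 0.0
t: 13.8
tcp_pos: [0.5295, 0.1728, 0.2829]
tool_rot: [0.85, 0.527, 0.004, 0.002]
force: [0.7, -0.2, -0.2]
finger_gap: 0.501
gripper_force: 0.0
2122 [0.5351 0.1732 0.2158] [0.2186 0.2203] ((0.5340290665626526, 0.16951461136341095), (0.04944996535778046, 0.01869027130305767), 63.60163497924805)
149 [0.5378 0.1694 0.2094] [0.2127 0.2186] ((0.5337935090065002, 0.1687556356191635), (0.04846256598830223, 0.02051387168467045), 62.80919647216797)
```

View pics/m4.png

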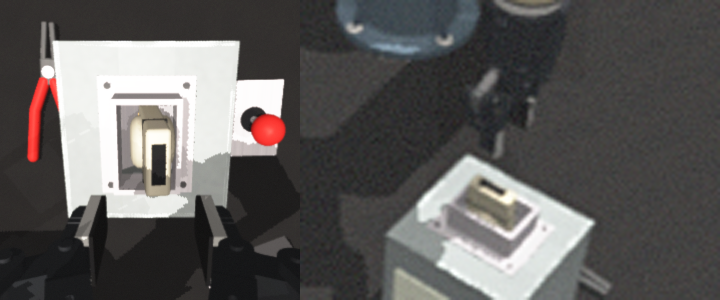

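Released, the pack stays pinched in the flap with its top at 0.2185 m, leaning about 8 mm towards box +x (left view (155,165)). I'll close the fingers, turn them 90° so the narrow side fits across the throat, and push a little towards the lean side.

```bash
python3 -m crank '0 0 0 0 0 -0.08;0 0 0 0 0 -0.092;0 0 0 0 0 -0.092;0 0 0 0 0 -0.092;0 0 0 0 0 -0.092' -1 40; python3 -m crank '0 0 0 0 0 -0.092;0 0 0 0 0 -0.092;0 0 0 0 0 -0.092;0 0 0 0 0 -0.092;0 0 0 0 0 -0.092'; python3 -m crank '0 0 0 0 0 -0.092;-0.12 0 0 0 0 -0.012;0 0 0 0 0 0;0 0 0 0 0 0;0 0 0 0 0 0'; python3 -m crank '0 0 0.3 0 0 0;0 0 0.3 0 0 0;0 0 0.3 0 0 0;0 0 0.1 0 0 0;0 0 0 0 0 0'
```

```text
t: 14.4
tcp_pos: [0.5259, 0.1723, 0.2767]
tool_rot: [0.614, 0.79, -0.001, -0.001]
force: [-0.2, 0.2, -0.4]
finger_gap: -0.001
gripper_force: 0.0
t: 14.9
tcp_pos: [0.5258, 0.1723, 0.2767]
tool_rot: [0.295, 0.956, -0.001, -0.002]
force: [-0.6, -0.0, 0.9]
finger_gap: -0.002
gripper_force: 0.0
t: 15.4
tcp_pos: [0.5311, 0.1702, 0.2782]
tool_rot: [0.219, 0.976, -0.0, -0.0]
force: [0.0, -1.3, 0.2]
finger_gap: -0.004
gripper_force: 0.0
t: 15.9
tcp_pos: [0.5305, 0.1702, 0.2371]
tool_rot: [0.219, 0.976, -0.0, -0.001]
force: [0.1, -0.0, -0.1]
finger_gap: 0.003
gripper_force: 0.0
```

```bash
python3 -m crank '0 0 0.15 0 0 0;0 0 0.15 0 0 0;0 0 0.15 0 0 0;0 0 0.15 0 0 0;0 0 0.1 0 0 0'; python3 -m crank '0 0 0.1 0 0 0;0 0 0.1 0 0 0;0 0 0.1 0 0 0;0 0 0.1 0 0 0;0 0 0 0 0 0'
```

```text
t: 16.4
tcp_pos: [0.5311, 0.1703, 0.2098]
tool_rot: [0.219, 0.976, -0.0, -0.0]
force: [0.3, -0.9, 0.6]
finger_gap: 0.0
gripper_force: 0.0
t: 16.9
tcp_pos: [0.5308, 0.1703, 0.1938]
tool_rot: [0.219, 0.976, -0.0, -0.001]
force: [-0.5, -0.9, -0.2]
finger_gap: 0.003
gripper_force: 0.0
```

Run:
```python
from h import *
w=take('wrist','w5');s=take('scene','s5')
cv2.imwrite('pics/m5.png',np.hstack([w['image'][60:360,170:470,::-1],cv2.resize(s['image'][130:230,320:460,::-1],(420,300),interpolation=cv2.INTER_CUBIC)]))
```

```text
(no output)
```

View pics/m5.png

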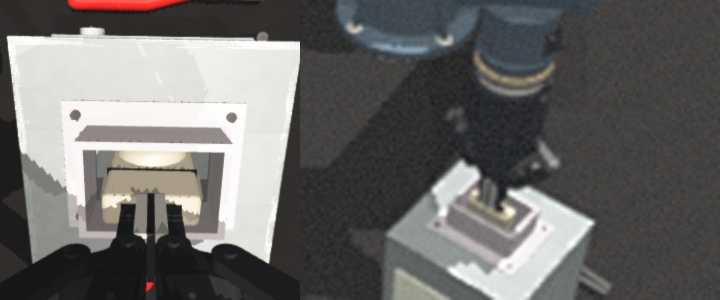

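The closed fingertips sit on the pack's top at (150,200), and the pack is sinking into the throat under little force. I'll keep pushing.

```bash
python3 -m crank '0 0 0.12 0 0 0;0 0 0.12 0 0 0;0 0 0.12 0 0 0;0 0 0.12 0 0 0;0 0 0.12 0 0 0'; python3 -m crank '0 0 0.12 0 0 0;0 0 0.12 0 0 0;0 0 0.12 0 0 0;0 0 0.12 0 0 0;0 0 0 0 0 0'
```

```text
t: 17.5
tcp_pos: [0.5311, 0.1703, 0.1699]
tool_rot: [0.219, 0.976, -0.0, -0.0]
force: [0.6, 0.0, 0.8]
finger_gap: 0.004
gripper_force: 0.2
t: 18.0
tcp_pos: [0.5308, 0.1703, 0.1505]
tool_rot: [0.219, 0.976, -0.0, -0.001]
force: [0.1, 0.6, 0.5]
finger_gap: 0.002
gripper_force: 0.0
```

```bash
python3 -m crank '0 0 0.12 0 0 0;0 0 0.12 0 0 0;0 0 0.1 0 0 0;0 0 0 0 0 0;0 0 0 0 0 0'; python3 -m crank '0 0 -0.4 0 0 0;0 0 -0.8 0 0 0;0 0 -1 0 0 0;0 0 -1 0 0 0;0 0 -0.8 0 0 0'
python3 - <<'E'
from h import *
w=take('wrist','w6');s=take('scene','s6');t=take('top','t6')
np.set_printoptions(precision=4,suppress=True)
for s in(w,s,t):
    uv,P=cloud(s); q=(P[:,:2]-[.527,.1724])@np.array([[.895,.446],[-.446,.895]]); m=(abs(q[:,0])<.012)&(abs(q[:,1])<.025)&(P[:,2]<.23)
    if m.sum(): print(m.sum(),np.percentile(P[m,2],[5,50,95]))
cv2.imwrite('pics/m6.png',np.hstack([cv2.resize(w['image'][:,:,::-1],(480,300)),cv2.resize(load('s6')['image'][170:270,200:300,::-1],(300,300),interpolation=cv2.INTER_CUBIC)]))
E
```

```text
t: 18.5
tcp_pos: [0.5315, 0.1704, 0.1378]
tool_rot: [0.219, 0.976, 0.0, 0.0]
force: [0.0, -0.2, 2.2]
finger_gap: -0.001
gripper_force: 1.4
t: 19.0
tcp_pos: [0.5312, 0.1704, 0.2998]
tool_rot: [0.219, 0.976, 0.0, 0.0]
force: [0.7, -0.1, -0.4]
finger_gap: -0.003
gripper_force: 0.0
1314 [0.1446 0.1459 0.147 ]
6 [0.1449 0.1464 0.1468]
50 [0.1392 0.1446 0.1512]
```

View pics/m6.png

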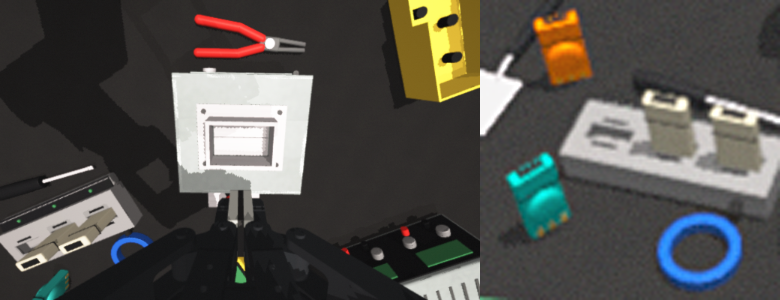

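The throat at (240,143) is empty and the flap is level at 0.146 m, so it is shut. The swollen pack is gone, the two sound packs are still seated, and the bystanders are in place. The arm is clear, so I'm handing in.

```bash
python3 -m crank '0 0 -0.3 0 0 0;0 0 0 0 0 0;0 0 0 0 0 0;0 0 0 0 0 0;0 0 0 0 0 0' && python3 -c "
from station import manip; print(manip.sign_off())"
```

```text
t: 19.65
tcp_pos: [0.5309, 0.1703, 0.3089]
tool_rot: [0.219, 0.976, -0.0, -0.001]
force: [-1.1, -0.5, -0.8]
finger_gap: 0.002
gripper_force: 0.0
the job is handed in; nothing more can be done
None
```

I pushed the swollen pack through the flap into the used-battery box; the flap shut behind it, both sound packs are still seated, no tools or parts look disturbed, and I handed the job in at about 19.7 s (no verdict was returned).

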